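Jack up the insulator carriage at its marked lug and hold it

TASK

Stand the small red lever jack on the bench with its steel saddle centred under the carriage lug that carries the yellow marker, the jack pointing straight in at the carriage. Pump its handle once: press it all the way down to its stop so that the carriage lifts, and let it come fully back up; then press it all the way down again and finish while still holding it down, with the carriage resting raised on the saddle. The markers must stay on their lugs, and leave the other things on the bench where they are.

Things in the scene. Friction and masses are not known exactly. Their poses are not given: they have to be found in the camera images.
- jack: Red lever jack, loose, 0.9 kg in all. Origin: on the centre line of the base's underside; z up; its +x points to the saddle end, -x to the handle end. Base plate 80 mm wide (y) and 12 mm thick, from x = -125 to +115 mm. Red block to grip: 60 mm long (x) by 40 mm wide (y), centred on the origin, from the plate's top (12 mm) up to 62 mm; the centre of mass lies near it. Saddle on the centre line at x = +85 mm. The handle's pivot is at x = -20, z = 50 mm.
- saddle_top (a point): Centre of the top of the jack's steel saddle, a disc 36 mm across: 85 mm ahead (+x) of the jack's origin, 55 mm above the bench with the handle up. It rises straight up by 60 mm per rad of handle, 30 mm in all.
- jack_handle (a joint): Angle of the jack handle, rad: 0 = up at rest (sloping up 0.5 rad to the rear), 0.5 = pressed down to the stop, level. A spring brings it back up when released. Pressing at the pad takes about 2 to 4 N free and about 10 to 13 N under the carriage's load.
- handle_pad: Black pad on the rear end of the jack handle, 60 mm long, 36 mm wide, 14 mm thick. Origin on the handle's pivot axis (not on the pad); the pad's centre lies 115 mm from the pivot along the handle. Here the handle is to be pressed.
- press_point (a point): Centre of the pad's upper face. Handle up: 118 mm behind (-x) and 111 mm above the jack's origin; handle down: 135 mm behind and 57 mm above.
- yellow_marker: Loose yellow disc, 36 mm across, 6 mm thick, lying centred on top of one of the two carriage lugs: the lift point is straight under it. Origin: centre of its underside (79 mm above the bench at the start). The lug is 56 mm wide and 12 mm thick, its underside 67 mm above the bench, and it reaches 25 mm towards the free side from the marker's centre.
- grey_marker: Loose grey disc of the same size on the other lug (not to be lifted there). Origin: centre of its underside.
- stand: Fixed dark steel stand of the carriage, on the left of the bench. Origin: under its centre on the bench; its +x points from the lug side to the hinge side, so a jack pointing straight in has the same yaw. The lugs' marker centres are at x = -155, y = +-65 mm; below the lugs the bench is free up to x = -80 mm.
- carriage: Brass-coloured plate 250 x 300 x 12 mm with three brown ribbed insulators (tops 217 mm above the bench) and two steel lugs on its free edge, 3.6 kg, hinged on the stand's far side. Origin on the hinge line, 73 mm above the bench, 130 mm ahead (+x) of the stand's origin; axes as the stand's. It rests level; lifted, it tilts about the hinge, by about 0.06 rad (18 mm at the lug) at the full handle stroke.
- junction_box: Black box 90 x 60 x 40 mm, bystander at the back. Origin: centre of underside.
- grease_jar: White jar, orange cap, 60 mm across and 60 mm high, bystander at the back. Origin: centre of underside.
- spare_insulator: Brown ribbed insulator with brass head, 72 mm across, 95 mm high, bystander at the back right. Origin: centre of underside.
- wrench: Steel wrench lying at the right, bystander. Origin: underside, middle.
- screwdriver: Screwdriver lying at the right, bystander. Origin: underside, middle.
- contact_ring: Brass ring 56 mm across, 20 mm high, bystander at the near left. Origin: centre of underside.
- saddle: The jack's steel saddle, disc 36 mm across on a stem; its origin is the centre of its top face, as saddle_top.

How it is judged:
By the outcome, as a careful person would: the job done as asked, in the order asked, and still so for the second after the job is handed in, while the arm keeps its last pose, push and grip.
It also fails if it takes over 64 s, if anything falls off the work surface, if the arm or the gripper's body presses on something with over 40 N, if the wrist force passes 120 N, or if a joint passes its speed limit or range.

ROBOT

A 6-joint arm with a two-finger parallel gripper is mounted at the origin on the work surface. World frame = base frame: x ahead of the robot, y to its left, z up, the work surface at z = 0. Lengths are in m, angles in rad, forces in N, time in s.
With the tool pointing down it reaches from about 0.35 to 0.925 m from the base axis. Payload 6.4 kg.
Tool frame: the origin (TCP) lies at the very end of the fingers, on their centre line; the grasp point (between the pads) lies 19 mm behind it; z points along the fingers, y is the direction in which the jaws open and shut (so a half turn about z gives the same grasp; the last joint's range is limited). The gripper opens to 94 mm and grips with 3 to 60 N. Pads are 16 mm wide; open, the fingers measure 119 mm over their backs; the gripper's body (75 mm by 177 mm) begins 78 mm behind the grasp point.
Start: joints at [1.1, 0.245, 1.558, -0, 1.339, -0.174], TCP at [0.19, 0.622, 0.205] pointing down, gripper open.
Joint ranges: [-3.13, 3.13], [-1.02, 2.26], [0.13, 2.54], [-0.95, 4.09], [0.21, 2.88], [-2.74, 2.74]. Speed limits (rad/s): [2.57, 2.57, 3.14, 3.14, 3.14, 3.14].

INTERFACE

Orientations are given as a unit quaternion [w, x, y, z].
In Python, from rig import status, eyes, r gives the robot as it stands. The module is installed in compiled form; this text tells all that it offers.
- The arm moves only by the tool carry_out, never from a script. Its argument "motion" is one flat list of numbers, 4 for each row, row after row: the shift along the world's x, y, z in units of 40 mm (1.0 is 40 mm), then the turn about the world's z in units of 5 degrees (1.0 is 5 degrees). In form: [dx, dy, dz, roll, dx, dy, dz, roll, ...]. A call has 1 to 20 rows; each row shifts and turns the pose as measured when the row begins; what a row does not reach is not made up. A row lasts 1/12 s, in which the tool goes at most 41.7 mm and 7.16 degrees, less where a joint would pass 70% of its speed; a pose out of reach is approached as far as the arm can. A call is refused whole if a number of a shift passes 1 or a number of a turn 1, either way. A call with a gripper value outside its range is refused whole. "jaw" is the closure, from -1 (fully open) to 1 (shut), set as the call begins (left out, the last holds). The fingers move at their own pace and stop on an object; the grip force is fixed at half the most. Time passes only in rows, so rows that do not move let the fingers close. It gives the time, the measured TCP pose, the force and the opening at its end, in the units of the state.
- status.read_state(): the state, without advancing time (a new reading comes with each control period).
- eyes.grab_frame(name): name is "side" or "top"; returns a dict with "img" (480x640x3 uint8, red, green, blue), "K" (3x3 intrinsics, pixels), "k1" (the pictures are not rectified: a ray, as slopes to the right and down, at radius r is drawn at 1 + k1 r^2 times it, then the intrinsics apply), "R" (3x3) and "t" (3): a world point X has camera coordinates R X + t. Camera axes: x right, y down, z forward; pixel columns grow to the right and rows downward; lengths in m; the calibration is good to about 2 mm. A picture is of the moment at which its call begins. There is no depth.
- r.hand_in(): hands the job in, once; it reports no verdict.
The state is a dict: "clock": time; "joints": joint angles; "joint_velocities": joint speeds; "joint_torque": joint torques, N m; "tool_pos": TCP position; "tcp_rot": TCP orientation; "ft_force": force on the tool from outside, world axes, zero at the start; "wrist_torque": the same for the moment, N m; "gripper_width": finger opening in m.
Only numpy, scipy, OpenCV 4.12 (cv2) and the standard library are available. Lean on these libraries where they do the work, as an engineer would, in place of code of your own. Each camera call takes 0.05 s, during which the arm holds its last target.

## Working session

There is one attempt and no reset: what is moved stays moved. The work goes in short steps, Python scripts to look and compute and a tool call to move; the robot and the scene stay as the last step left them, time stands still between calls to the robot, and variables do not carry over. Pictures are saved under pics/ and viewed, and the job is handed in when it is done.

Besides the shell and the picture viewer there is one more tool, called after "Call:" as name(argument=value, ...) on one line, values as JSON. carry_out: Moves the arm, as the interface text tells. Its arguments: {"type":"object","properties":{"motion":{"type":"array","items":{"type":"number"}},"jaw":{"type":"number"}},"required":["motion"]}

```bash
mkdir -p pics; cat > h.py <<'E'
import numpy as np, cv2
from rig import status, eyes, r
def grab(n,fn):
    f=eyes.grab_frame(n); cv2.imwrite('pics/'+fn,f['img'][:,:,::-1]); np.savez('pics/'+fn+'.npz',**{k:np.asarray(v) for k,v in f.items()}); return f
def load(fn):
    return dict(np.load('pics/'+fn+'.npz'))
def dist(f): return np.array([float(f['k1']),0,0,0,0])
def proj(f,X):
    p,_=cv2.projectPoints(np.atleast_2d(np.asarray(X,float)),cv2.Rodrigues(f['R'])[0],np.asarray(f['t'],float),np.asarray(f['K'],float),dist(f)); return p[:,0]
def back(f,px,z):
    u=cv2.undistortPoints(np.asarray(px,float).reshape(-1,1,2),np.asarray(f['K'],float),dist(f))[:,0]
    d=np.c_[u,np.ones(len(u))]@f['R']; c=-f['R'].T@f['t']
    return c+d*((z-c[2])/d[:,2])[:,None]
E
python3 - <<'E'
from h import *
for n in('side','top'):
    f=grab(n,n+'0.png'); print(n,f['K'],f['k1'],-f['R'].T@f['t'],f['R'])
s=status.read_state();print(s)
E
```

```text
side [[591.37972042   0.         312.32775581]
 [  0.         591.37972042 231.77304182]
 [  0.           0.           1.        ]] -0.10880924831362102 [-0.06131863 -1.01831882  1.26976769] [[ 0.85307961 -0.5217796   0.00110939]
 [-0.37469918 -0.61408846 -0.69461924]
 [ 0.36311942  0.59214982 -0.71937673]]
top [[445.10932552   0.         321.91901596]
 [  0.         445.10932552 244.42542112]
 [  0.           0.           1.        ]] -0.11196668220594157 [ 0.37447993 -0.08961586  1.14395518] [[ 0.02463562 -0.99962885 -0.01162927]
 [-0.98814415 -0.02258592 -0.15185853]
 [ 0.15153951  0.01523253 -0.98833382]]
{'clock': 0.1, 'joints': array([ 1.09989695e+00,  2.45729564e-01,  1.55886530e+00, -1.40263835e-05,
        1.33868268e+00, -1.74106434e-01]), 'joint_velocities': array([ 7.19573637e-04, -2.23286864e-03, -1.26214741e-03, -8.54599151e-05,
       -1.48681734e-03,  6.80727103e-04]), 'joint_torque': array([ 1.31528650e-03, -4.16911554e+01, -3.15526664e+01,  6.86729606e-02,
        3.09296139e-02, -5.72876070e-05]), 'tool_pos': array([0.18985499, 0.62110412, 0.20447934]), 'tcp_rot': array([-2.60533038e-04,  1.47850767e-01,  9.89009323e-01, -8.01173413e-04]), 'ft_force': array([-0.16199757, -0.26452723, -0.37870679]), 'wrist_torque': array([-0.0025822 , -0.00229756,  0.01296268]), 'gripper_width': 0.09363810770939078}
```

View pics/top0.png

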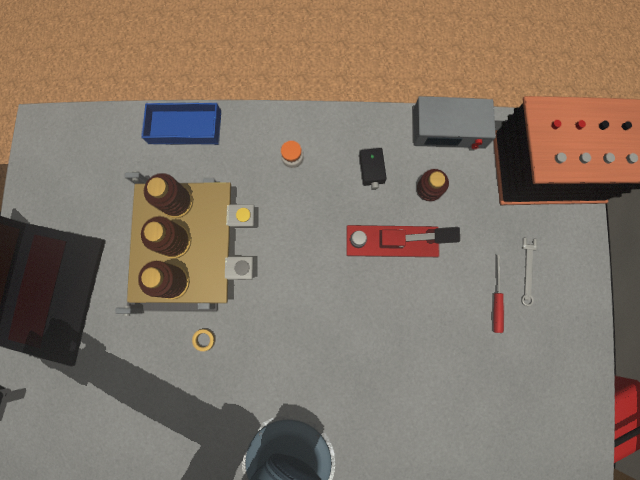

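View pics/side0.png

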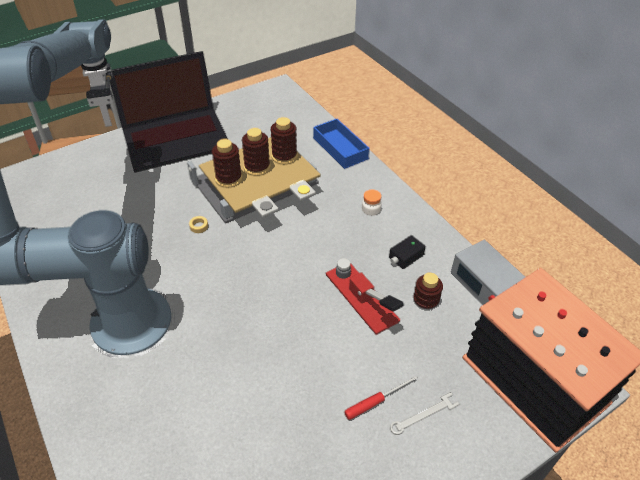

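The top view shows the jack at about (400,240) with its saddle at (359,238) pointing left. The yellow marker is at (243,215) and the grey one at (239,267). Next I'll measure them more finely.

```bash
python3 - <<'E'
from h import *
f=load('top0.png');g=load('side0.png')
a=cv2.resize(f['img'][195:290,215:475,::-1],None,fx=3,fy=3,interpolation=cv2.INTER_CUBIC);cv2.imwrite('pics/tc.png',a)
a=cv2.resize(g['img'][170:340,230:430,::-1],None,fx=3.5,fy=3.5,interpolation=cv2.INTER_CUBIC);cv2.imwrite('pics/sc.png',a)
def blob(im,lo,hi,box):
    hsv=cv2.cvtColor(im,cv2.COLOR_RGB2HSV);m=cv2.inRange(hsv,lo,hi);mm=m*0;x0,y0,x1,y1=box;mm[y0:y1,x0:x1]=m[y0:y1,x0:x1]
    n,l,s,c=cv2.connectedComponentsWithStats(mm);i=1+s[1:,4].argmax();return c[i],s[i],(l==i)
for F,box in((f,(232,200,260,230)),(g,(285,175,325,205))):
    c,s,m=blob(F['img'],(22,120,120),(35,255,255),box);print(c,s,back(F,c,.084))
c,s,m=blob(f['img'],(0,130,60),(8,255,255),(330,210,450,270));print(c,s)
E
```

```text
[242.62337662 214.40909091] [236 208  14  14 154] [[0.6069419  0.12279087 0.084     ]]
[303.2        189.51428571] [298 186  11   8  70] [[0.60569879 0.12209905 0.084     ]]
[391.47542533 241.518431  ] [ 347  225   92   32 2116]
```

View pics/tc.png

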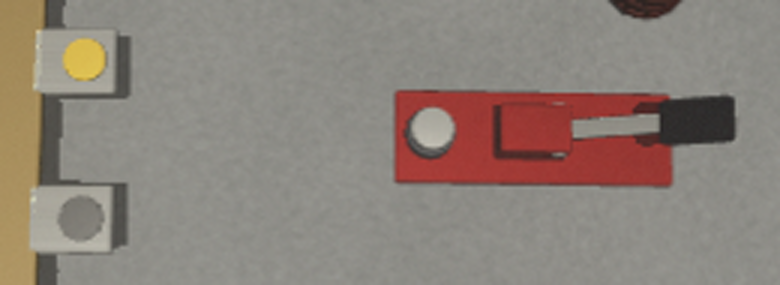

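View pics/sc.png

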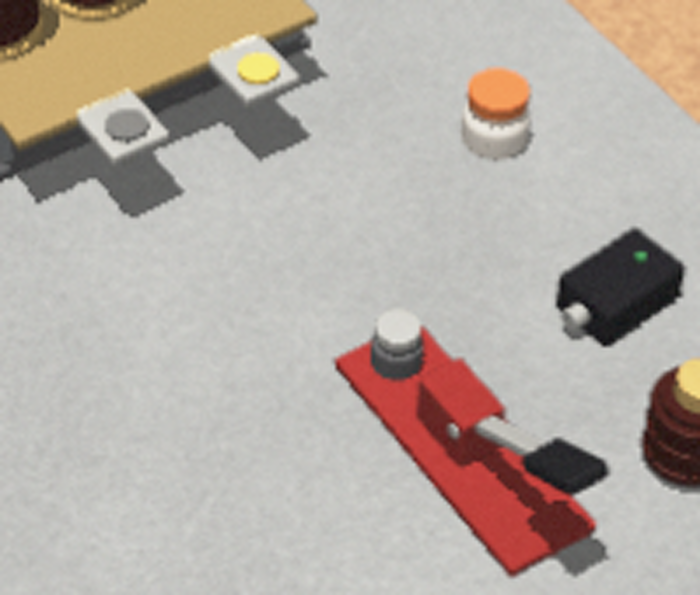

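```bash
python3 - <<'E'
from h import *
from scipy.optimize import least_squares
f=load('top0.png');g=load('side0.png')
T=lambda p:(np.array(p,float)+.5)/3-.5+[215,195]
S=lambda p:(np.array(p,float)+.5)/3.5-.5+[230,170]
y=T([[84,59]]);gr=T([[81,218]])
ys=S([[258.5,68]]);gs=S([[127.5,125]])
Y=[back(f,y,.085)[0],back(g,ys,.085)[0]];G=[back(f,gr,.085)[0],back(g,gs,.085)[0]]
print(Y,G)
for a,b in zip(Y,G):
    d=a-b; print('len',np.hypot(*d[:2]),'y-axis dir ang',np.degrees(np.arctan2(d[1],d[0])))
# carriage corners from full image top: plate top z=.079
# jack
print('base top',back(f,T([[396,91],[670,95],[671,186],[396,183]]),.012)[:,:2])
print('base side',back(g,S([[336,361],[512,572],[596,523]]),.012)[:,:2])
print('saddle',back(f,T([[433,128]]),.055),back(g,S([[399,329]]),.055))
B={ (115,-40,12):T([396,91]),(-125,-40,12):T([670,95]),(-125,40,12):T([671,186]),(115,40,12):T([396,183]),(85,0,55):T([433,128])}
# top view: image up = +x world; jack +x = world +y ; jack +y = world -x (image down)
Bs={(115,40,12):S([336,361]),(-125,40,12):S([512,572]),(-125,-40,12):S([596,523]),(85,0,55):S([399,329])}
def res(p,sets):
    out=[]
    for F,D in sets:
        P=np.array(list(D))/1000.;c,s=np.cos(p[2]),np.sin(p[2])
        X=np.c_[p[0]+c*P[:,0]-s*P[:,1],p[1]+s*P[:,0]+c*P[:,1],P[:,2]]
        out.append((proj(F,X)-np.array(list(D.values()))).ravel())
    return np.concatenate(out)
for sets in([(f,B)],[(g,Bs)],[(f,B),(g,Bs)]):
    o=least_squares(res,[.55,-.25,1.57],args=(sets,));print(o.x,np.degrees(o.x[2]),np.round(o.fun,1))
a=cv2.resize(f['img'][160:325,105:265,::-1],None,fx=3.5,fy=3.5,interpolation=cv2.INTER_CUBIC);cv2.imwrite('pics/tc2.png',a)
E
```

```text
[array([0.60691424, 0.12249387, 0.085     ]), array([0.60691958, 0.12237198, 0.085     ])] [array([0.47676878, 0.11812665, 0.085     ]), array([0.47751059, 0.11833622, 0.085     ])]
len 0.1302187207939708 y-axis dir ang 1.9219242764427906
len 0.1294719031760358 y-axis dir ang 1.786251366848124
base top [[ 0.60039706 -0.1350056 ]
 [ 0.60255671 -0.37298118]
 [ 0.52301387 -0.37261405]
 [ 0.52035429 -0.13629309]]
base side [[ 0.52260183 -0.13706814]
 [ 0.52470663 -0.37334467]
 [ 0.60335017 -0.37065836]]
saddle [[ 0.56134657 -0.1643746   0.055     ]] [[ 0.56167994 -0.16533841  0.055     ]]
[ 0.56168183 -0.24927352  1.58008789] 90.53236752187624 [-0.4 -0.1  0.3 -0.1  0.8  0.1 -0.6 -0.1 -0.   0.2]
[ 0.56305957 -0.24870126  1.57897542] 90.46862773087396 [-0.7 -0.6 -0.   0.3  0.9  0.6 -0.1 -0.5]
[ 0.56217697 -0.24913834  1.58035235] 90.5475195715092 [-0.5 -0.3  0.3 -0.3  0.7 -0.1 -0.7 -0.3 -0.1 -0.  -1.  -0.4 -0.2  0.6
  0.7  0.8 -0.3 -0.2]
```

View pics/tc2.png

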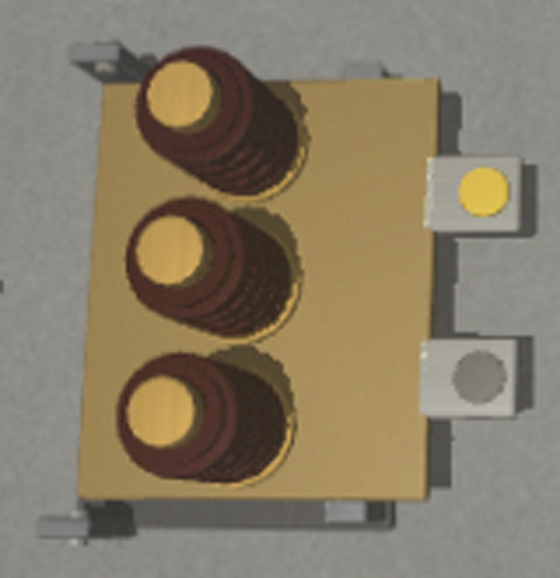

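```bash
python3 - <<'E'
from h import *
f=load('top0.png')
T=lambda p:(np.array(p,float)+.5)/3.5-.5+[105,160]
P=back(f,T([[440,78],[427,500],[79,497],[104,83]]),.079)[:,:2];print(P)
for i,j in((0,1),(3,2),(1,2),(0,3)):
    d=P[j]-P[i];print(np.hypot(*d),np.degrees(np.arctan2(d[1],d[0])))
# detected edge: for each row find the transition brass->grey
hsv=cv2.cvtColor(f['img'],cv2.COLOR_RGB2HSV).astype(int)
pts=[]
for rr in list(range(186,202))+list(range(230,254))+list(range(284,298)):
    s=hsv[rr,215:245,1]; k=np.where((s[:-1]>80)&(s[1:]<=80))[0]
    if len(k): k=k[-1];pts.append((215+k+(s[k]-80)/(s[k]-s[k+1]),rr))
W=back(f,pts,.079)[:,:2]
vx=cv2.fitLine(W.astype(np.float32),cv2.DIST_HUBER,0,1e-4,1e-4).ravel();print(vx,np.degrees(np.arctan2(vx[1],vx[0])),len(pts))
E
```

```text
[[0.69046388 0.15939987]
 [0.39181908 0.1515591 ]
 [0.38539957 0.39925249]
 [0.68409715 0.40806665]]
0.29874770686792107 -178.4960722882365
0.2988275981843275 -178.3097699834746
0.24777656644275683 91.48461148344094
0.2487482677191155 91.46664892768068
[0.99964213 0.02674993 0.51891506 0.15445545] 1.5328407 54
```

Measured: yellow marker at (0.607, 0.1225), stand yaw about 91.6°, jack origin at (0.562, -0.249) with yaw about 90.5°. I'll raise the tool and travel to the jack.

Call:
carry_out(motion=[0, 0, 0.9, 0, 0, 0, 0.9, 0, 0, 0, 0.9, 0, 0, 0, 0.9, 0, 0.38, -0.9, 0, -0.9, 0.38, -0.9, 0, -0.9, 0.38, -0.9, 0, -0.9, 0.38, -0.9, 0, -0.9, 0.38, -0.9, 0, -0.9, 0.38, -0.9, 0, -0.9, 0.38, -0.9, 0, -0.9, 0.38, -0.9, 0, -0.9, 0.38, -0.9, 0, -0.9, 0.38, -0.9, 0, -0.9, 0.38, -0.9, 0, -0.9, 0.38, -0.9, 0, -0.9, 0.38, -0.9, 0, -0.9, 0.38, -0.9, 0, -0.9, 0.38, -0.9, 0, -0.9, 0.38, -0.9, 0, -0.9], jaw=-1)

```text
clock: 1.77
tool_pos: [0.4298, 0.0189, 0.3442]
tcp_rot: [-0.006, 0.717, 0.697, -0.003]
ft_force: [0.7, 0.4, -0.8]
gripper_width: 0.0939
```

Call:
carry_out(motion=[0.45, -0.9, 0, 0, 0.45, -0.9, 0, 0, 0.45, -0.9, 0, 0, 0.45, -0.9, 0, 0, 0.45, -0.9, 0, 0, 0.45, -0.9, 0, 0, 0.2, -0.4, 0, 0, 0, 0, 0, 0, 0, 0, 0, 0])

```text
clock: 2.52
tool_pos: [0.5461, -0.2302, 0.3377]
tcp_rot: [-0.009, 0.723, 0.691, -0.004]
ft_force: [-0.5, -0.2, -0.4]
gripper_width: 0.0938
```

```bash
cat >> h.py <<'E'
def st():
    s=status.read_state();q=s['tcp_rot']
    from scipy.spatial.transform import Rotation as Ro
    M=Ro.from_quat([q[1],q[2],q[3],q[0]]).as_matrix()
    print('t',s['clock'],'p',np.round(s['tool_pos'],4),'yaxis deg',np.degrees(np.arctan2(M[1,1],M[0,1])).round(2),'z',M[:,2].round(3),'F',np.round(s['ft_force'],1),'w',s['gripper_width']);return s
E
python3 -c "
from h import *
st()"
```

```text
t 2.5167 p [ 0.5461 -0.2302  0.3377] yaxis deg -2.58 z [-0.018  0.008 -1.   ] F [-0.5 -0.2 -0.4] w 0.0938230687640362
```

Call:
carry_out(motion=[0.4, -0.47, 0, 0.6, 0, 0, -0.9, 0, 0, 0, -0.9, 0, 0, 0, -0.9, 0, 0, 0, -0.9, 0, 0, 0, -0.9, 0, 0, 0, -0.5, 0, 0, 0, 0, 0])

```text
clock: 3.18
tool_pos: [0.5601, -0.2375, 0.1357]
tcp_rot: [-0.005, 0.7, 0.714, -0.002]
ft_force: [-0.6, -0.3, -0.3]
gripper_width: 0.0939
```

```bash
python3 -c "
from h import *
st();grab('top','top1.png');f=grab('side','side1.png')
a=cv2.resize(f['img'][170:350,230:430,::-1],None,fx=3,fy=3);cv2.imwrite('pics/s1c.png',a)"
```

```text
t 3.1833 p [ 0.5601 -0.2375  0.1357] yaxis deg 1.13 z [-0.011  0.004 -1.   ] F [-0.6 -0.3 -0.3] w 0.09391527088396273
```

View pics/s1c.png

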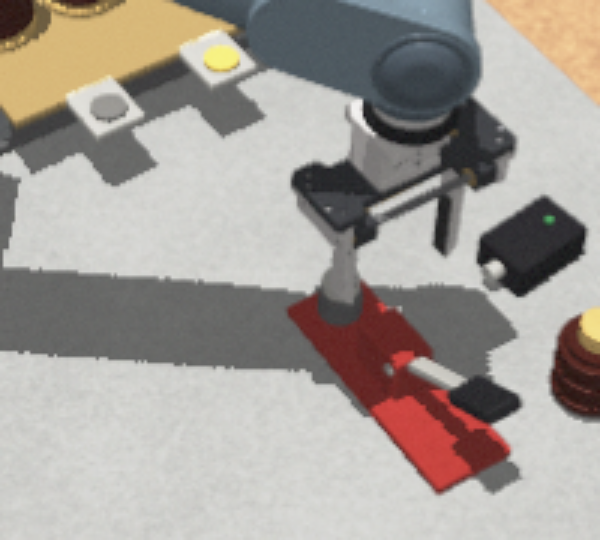

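The gripper straddles the jack's line and is still about 12 mm too far forward. I'll correct that, descend and grip.

Call:
carry_out(motion=[0.05, -0.29, 0, -0.1, 0, 0, 0, 0, 0, 0, -0.7, 0, 0, 0, -0.7, 0, 0, 0, -0.7, 0, 0, 0, -0.4, 0, 0, 0, 0, 0])

```text
clock: 3.87
tool_pos: [0.5761, -0.2595, 0.058]
tcp_rot: [0.016, 0.703, 0.711, 0.002]
ft_force: [1.0, -0.5, 0.6]
gripper_width: 0.0945
```

```bash
python3 -c "
from h import *
st()"
```

```text
t 3.8667 p [ 0.5761 -0.2595  0.058 ] yaxis deg 0.59 z [ 0.025 -0.02  -0.999] F [ 1.  -0.5  0.6] w 0.09448713904224718
```

Call:
carry_out(motion=[0, 0, 0, 0, 0, 0, 0, 0])

```text
clock: 4.03
tool_pos: [0.578, -0.2612, 0.0614]
tcp_rot: [0.018, 0.704, 0.71, 0.002]
ft_force: [-0.2, 0.6, -0.8]
gripper_width: 0.0941
```

```bash
python3 -c "
from h import *
s=st();print(s['joint_velocities'].round(3))"
```

```text
t 4.0333 p [ 0.578  -0.2612  0.0614] yaxis deg 0.55 z [ 0.028 -0.022 -0.999] F [-0.2  0.6 -0.8] w 0.09413777111509992
[-0.002 -0.022 -0.031  0.001  0.01  -0.001]
```

Call:
carry_out(motion=[-0.2, 0.15, 0, 0, -0.2, 0.15, 0, 0, -0.1, 0.05, -0.1, 0, 0, 0, 0, 0])

```text
clock: 4.37
tool_pos: [0.5595, -0.2482, 0.0639]
tcp_rot: [0.023, 0.704, 0.71, 0.003]
ft_force: [0.6, -0.4, 0.8]
gripper_width: 0.094
```

```bash
python3 -c "
from h import *
s=st();print(s['joint_velocities'].round(3))"
```

```text
t 4.3667 p [ 0.5595 -0.2482  0.0639] yaxis deg 0.57 z [ 0.037 -0.028 -0.999] F [ 0.6 -0.4  0.8] w 0.09397447389829444
[ 0.004 -0.038 -0.004  0.002  0.003  0.001]
```

Call:
carry_out(motion=[0, 0, 0.9, 0, 0, 0, 0.9, 0, 0, 0, 0, 0, 0, 0, 0, 0])

```text
clock: 4.7
tool_pos: [0.5568, -0.2461, 0.1376]
tcp_rot: [0.022, 0.704, 0.71, 0.003]
ft_force: [0.1, 0.2, -0.7]
gripper_width: 0.094
```

```bash
python3 -c "
from h import *
s=st();print(s['joint_velocities'].round(3))"
```

```text
t 4.7 p [ 0.5568 -0.2461  0.1376] yaxis deg 0.58 z [ 0.034 -0.027 -0.999] F [ 0.1  0.2 -0.7] w 0.094021060430457
[ 0.004 -0.053 -0.045  0.001  0.014  0.   ]
```

Call:
carry_out(motion=[0, 0, -0.3, 0, 0, 0, -0.3, 0, 0, 0, -0.3, 0, 0, 0, -0.3, 0])

```text
clock: 5.03
tool_pos: [0.5571, -0.2463, 0.0862]
tcp_rot: [0.023, 0.703, 0.71, 0.003]
ft_force: [-0.2, 0.4, 0.7]
gripper_width: 0.0941
```

```bash
python3 -c "
from h import *
s=st();print(s['joint_velocities'].round(3))"
```

```text
t 5.0333 p [ 0.5571 -0.2463  0.0862] yaxis deg 0.58 z [ 0.037 -0.028 -0.999] F [-0.2  0.4  0.7] w 0.09411792673460825
[ 0.001  0.231  0.09  -0.002 -0.29   0.   ]
```

Call:
carry_out(motion=[0.3, -0.2, 0, 0, -0.2, 0.15, 0, 0, 0, 0, 0, 0])

```text
clock: 5.28
tool_pos: [0.5551, -0.2444, 0.073]
tcp_rot: [0.014, 0.704, 0.71, 0.001]
ft_force: [0.3, 0.5, -0.3]
gripper_width: 0.0937
```

```bash
python3 -c "
from h import *
s=st();print(s['joint_velocities'].round(3))"
```

```text
t 5.2833 p [ 0.5551 -0.2444  0.073 ] yaxis deg 0.55 z [ 0.021 -0.018 -1.   ] F [ 0.3  0.5 -0.3] w 0.09374607104015698
[-0.01   0.077 -0.052 -0.    -0.043 -0.001]
```

Call:
carry_out(motion=[0.6, -0.4, 0, 0, -0.2, 0.13, 0, 0, -0.15, 0.1, 0, 0, 0, 0, 0, 0])

```text
clock: 5.62
tool_pos: [0.5606, -0.2484, 0.0611]
tcp_rot: [0.005, 0.704, 0.71, -0.0]
ft_force: [0.5, -1.1, -0.1]
gripper_width: 0.094
```

```bash
python3 -c "
from h import *
s=st();print(s['joint_velocities'].round(3))"
```

```text
t 5.6167 p [ 0.5606 -0.2484  0.0611] yaxis deg 0.53 z [ 0.007 -0.008 -1.   ] F [ 0.5 -1.1 -0.1] w 0.09403040209950797
[-0.001  0.034  0.001  0.003 -0.007 -0.   ]
```

Call:
carry_out(motion=[0.04, 0, -0.25, 0, 0, 0, -0.25, 0, 0, 0, -0.2, 0, 0, 0, 0, 0])

```text
clock: 5.95
tool_pos: [0.5613, -0.2476, 0.0295]
tcp_rot: [0.005, 0.704, 0.71, -0.0]
ft_force: [-0.7, -0.4, 0.2]
gripper_width: 0.0939
```

```bash
python3 -c "
from h import *
s=st();print(s['joint_velocities'].round(3))"
```

```text
t 5.95 p [ 0.5613 -0.2476  0.0295] yaxis deg 0.52 z [ 0.007 -0.008 -1.   ] F [-0.7 -0.4  0.2] w 0.09392788202071167
[-0.    -0.003 -0.003  0.     0.001  0.002]
```

Good. Now closing on the block; the full-shut command stops on it.

Call:
carry_out(motion=[0, 0, 0, 0, 0, 0, 0, 0, 0, 0, 0, 0, 0, 0, 0, 0, 0, 0, 0, 0, 0, 0, 0, 0, 0, 0, 0, 0, 0, 0, 0, 0], jaw=1)

```text
clock: 6.62
tool_pos: [0.5623, -0.2483, 0.0306]
tcp_rot: [0.007, 0.704, 0.71, -0.0]
ft_force: [-0.4, -0.5, 0.2]
gripper_width: 0.0443
```

```bash
python3 -c "
from h import *
s=st()"
```

```text
t 6.6167 p [ 0.5623 -0.2483  0.0306] yaxis deg 0.52 z [ 0.009 -0.009 -1.   ] F [-0.4 -0.5  0.2] w 0.04428670432630308
```

Call:
carry_out(motion=[0, 0, 0, 0, 0, 0, 0, 0, 0, 0, 0, 0])

```text
clock: 6.87
tool_pos: [0.5627, -0.2484, 0.0308]
tcp_rot: [0.007, 0.704, 0.71, 0.0]
ft_force: [0.8, 0.1, -0.4]
gripper_width: 0.0401
```

Call:
carry_out(motion=[0, 0, 0.3, 0, 0, 0, 0.3, 0, 0, 0, 0.3, 0, 0, 0, 0, 0])

```text
clock: 7.2
tool_pos: [0.558, -0.2453, 0.0645]
tcp_rot: [0.001, 0.704, 0.71, -0.001]
ft_force: [1.9, -1.2, -7.6]
gripper_width: 0.04
```

```bash
python3 -c "
from h import *
s=st();f=grab('side','side2.png')
a=cv2.resize(f['img'][170:350,230:430,::-1],None,fx=3,fy=3);cv2.imwrite('pics/s2c.png',a)"
```

```text
t 7.2 p [ 0.558  -0.2453  0.0645] yaxis deg 0.53 z [-0.    -0.003 -1.   ] F [ 1.9 -1.2 -7.6] w 0.03995510544819073
```

View pics/s2c.png

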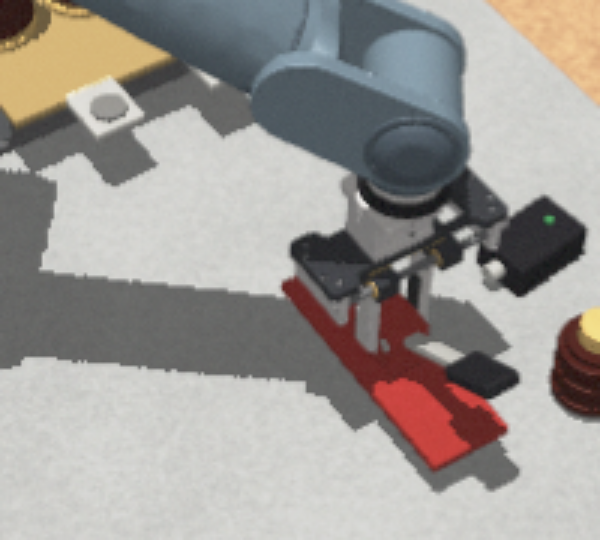

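Call:
carry_out(motion=[0.12, 0.4, 0, 0, 0.12, 0.4, 0, 0, 0.12, 0.4, 0, 0.1, 0.12, 0.4, 0, 0.1, 0.12, 0.4, 0, 0, 0.12, 0.4, 0, 0, 0.12, 0.4, 0, 0, 0.12, 0.4, 0, 0, 0.12, 0.4, 0, 0, 0.12, 0.4, 0, 0, 0, 0.2, 0, 0, 0, 0, 0, 0, 0, 0, 0, 0])

```text
clock: 8.33
tool_pos: [0.599, -0.0677, 0.0566]
tcp_rot: [-0.006, 0.698, 0.716, -0.004]
ft_force: [0.5, -0.5, -7.9]
gripper_width: 0.04
```

```bash
python3 -c "
from h import *
s=st()"
```

```text
t 8.3333 p [ 0.599  -0.0677  0.0566] yaxis deg 1.45 z [-0.015  0.002 -1.   ] F [ 0.5 -0.5 -7.9] w 0.03999478016585593
```

Call:
carry_out(motion=[0.15, 0.25, -0.15, 0.03, 0.15, 0.15, -0.15, 0, 0, 0, -0.15, 0, 0, 0, 0, 0])

```text
clock: 8.67
tool_pos: [0.6113, -0.0528, 0.0365]
tcp_rot: [-0.006, 0.698, 0.716, -0.005]
ft_force: [-0.9, 0.2, -8.0]
gripper_width: 0.0401
```

```bash
python3 -c "
from h import *
s=st();f=grab('side','side3.png')
a=cv2.resize(f['img'][150:330,200:400,::-1],None,fx=3,fy=3);cv2.imwrite('pics/s3c.png',a);grab('top','top3.png')"
```

```text
t 8.6667 p [ 0.6113 -0.0528  0.0365] yaxis deg 1.46 z [-0.015  0.001 -1.   ] F [-0.9  0.2 -8. ] w 0.04006261831212461
```

View pics/s3c.png

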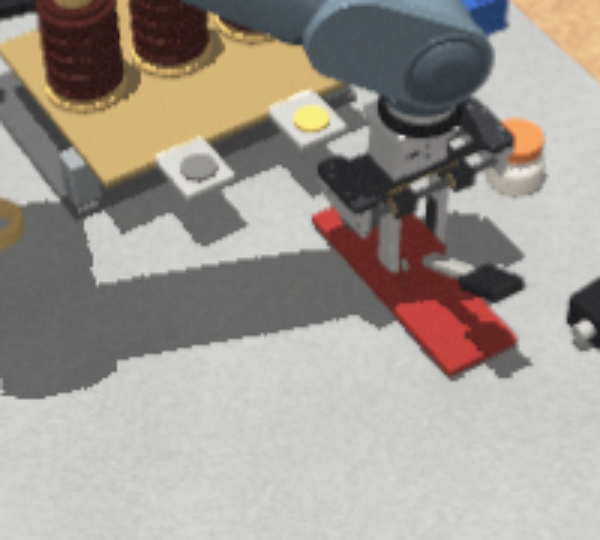

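View pics/top3.png

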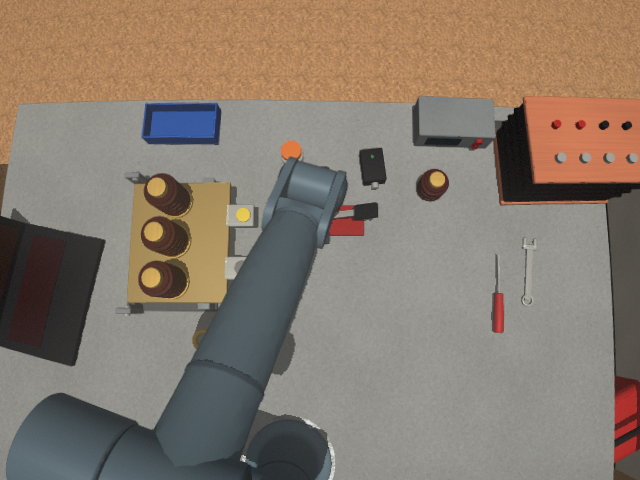

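Call:
carry_out(motion=[0, 0.3, -0.03, 0, 0, 0.3, 0, 0.02, 0, 0.3, 0, 0, 0, 0.3, 0, 0, 0, 0.3, 0, 0, 0, 0, 0, 0])

```text
clock: 9.27
tool_pos: [0.6122, 0.0124, 0.0374]
tcp_rot: [-0.005, 0.698, 0.716, -0.004]
ft_force: [0.2, -0.1, -8.5]
gripper_width: 0.0398
```

```bash
python3 -c "
from h import *
s=st()"
```

```text
t 9.2667 p [0.6122 0.0124 0.0374] yaxis deg 1.45 z [-0.012  0.001 -1.   ] F [ 0.2 -0.1 -8.5] w 0.03978665535549075
```

Call:
carry_out(motion=[-0.03, 0.3, -0.04, 0.03, -0.03, 0.3, 0, 0, 0, 0, 0, 0])

```text
clock: 9.52
tool_pos: [0.6096, 0.04, 0.0361]
tcp_rot: [-0.004, 0.696, 0.718, -0.004]
ft_force: [0.2, -0.1, -7.7]
gripper_width: 0.0401
```

```bash
python3 -c "
from h import *
s=st()"
```

```text
t 9.5167 p [0.6096 0.04   0.0361] yaxis deg 1.71 z [-0.011  0.001 -1.   ] F [ 0.2 -0.1 -7.7] w 0.0401245041771419
```

Call:
carry_out(motion=[0, -0.05, -0.05, 0, 0, 0, -0.1, 0, 0, 0, -0.04, 0, 0, 0, 0, 0])

```text
clock: 9.85
tool_pos: [0.6103, 0.0386, 0.0314]
tcp_rot: [-0.004, 0.696, 0.718, -0.004]
ft_force: [0.0, 0.1, -7.2]
gripper_width: 0.0396
```

```bash
python3 -c "
from h import *
s=st();f=grab('side','side4.png')
a=cv2.resize(f['img'][150:300,230:400,::-1],None,fx=4,fy=4,interpolation=cv2.INTER_CUBIC);cv2.imwrite('pics/s4c.png',a)"
```

```text
t 9.85 p [0.6103 0.0386 0.0314] yaxis deg 1.8 z [-0.011  0.    -1.   ] F [ 0.   0.1 -7.2] w 0.03963599564739075
```

View pics/s4c.png

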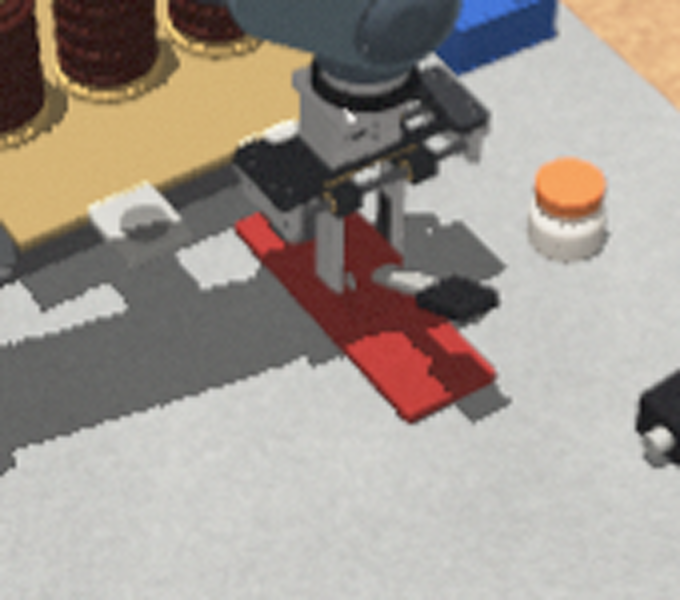

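Call:
carry_out(motion=[-0.02, 0, -0.04, -0.03, 0, 0, -0.04, 0, 0, 0, 0, 0])

```text
clock: 10.15
tool_pos: [0.6108, 0.038, 0.0312]
tcp_rot: [-0.004, 0.697, 0.717, -0.003]
ft_force: [0.1, -0.4, -7.8]
gripper_width: 0.0403
```

```bash
python3 -c "
from h import *
s=st()"
```

```text
t 10.15 p [0.6108 0.038  0.0312] yaxis deg 1.59 z [-0.01   0.001 -1.   ] F [ 0.1 -0.4 -7.8] w 0.04026219418364807
```

Call:
carry_out(motion=[-0.03, 0, -0.12, 0, 0, 0, 0, 0])

```text
clock: 10.32
tool_pos: [0.6117, 0.0375, 0.0315]
tcp_rot: [-0.003, 0.698, 0.717, -0.002]
ft_force: [-0.2, 0.6, -7.5]
gripper_width: 0.0396
```

```bash
python3 -c "
from h import *
s=st()"
```

```text
t 10.3167 p [0.6117 0.0375 0.0315] yaxis deg 1.54 z [-0.008  0.001 -1.   ] F [-0.2  0.6 -7.5] w 0.03961046962869764
```

Call:
carry_out(motion=[-0.08, 0.02, -0.1, 0, -0.05, 0, -0.1, 0])

```text
clock: 10.48
tool_pos: [0.612, 0.0374, 0.0302]
tcp_rot: [0.001, 0.698, 0.716, 0.001]
ft_force: [-12.0, 4.7, 26.3]
gripper_width: 0.04
```

```bash
python3 -c "
from h import *
s=st();print(s['joint_velocities'].round(3))"
```

```text
t 10.4833 p [0.612  0.0374 0.0302] yaxis deg 1.48 z [ 0.003 -0.    -1.   ] F [-12.    4.7  26.3] w 0.03997488418310204
[-0.005 -0.013  0.023  0.006 -0.045 -0.004]
```

Call:
carry_out(motion=[-0.08, 0.01, 0.03, 0, 0, 0, 0, 0])

```text
clock: 10.65
tool_pos: [0.6092, 0.0373, 0.0317]
tcp_rot: [0.002, 0.698, 0.716, 0.001]
ft_force: [0.8, 0.8, -8.2]
gripper_width: 0.0399
```

```bash
python3 -c "
from h import *
s=st();print(s['joint_velocities'].round(3))"
```

```text
t 10.65 p [0.6092 0.0373 0.0317] yaxis deg 1.45 z [ 0.005 -0.001 -1.   ] F [ 0.8  0.8 -8.2] w 0.03993498767906081
[-0.006  0.015  0.003 -0.    -0.02  -0.   ]
```

Call:
carry_out(motion=[0, 0.03, -0.06, 0.03])

```text
clock: 10.73
tool_pos: [0.6095, 0.0375, 0.0301]
tcp_rot: [0.003, 0.697, 0.717, 0.001]
ft_force: [-7.5, -5.0, 20.7]
gripper_width: 0.0396
```

```bash
python3 -c "
from h import *
s=st()"
```

```text
t 10.7333 p [0.6095 0.0375 0.0301] yaxis deg 1.59 z [ 0.005 -0.002 -1.   ] F [-7.5 -5.  20.7] w 0.039634121532471804
```

Seated on the bench at the target, with yaw 1.59°. Releasing now.

Call:
carry_out(motion=[0, 0, 0.01, 0, 0, 0, 0, 0, 0, 0, 0, 0, 0, 0, 0, 0, 0, 0, 0, 0, 0, 0, 0, 0], jaw=-1)

```text
clock: 11.23
tool_pos: [0.6121, 0.0366, 0.0312]
tcp_rot: [0.005, 0.697, 0.717, 0.002]
ft_force: [0.1, 0.5, -0.8]
gripper_width: 0.0763
```

```bash
python3 -c "
from h import *
s=st()"
```

```text
t 11.2333 p [0.6121 0.0366 0.0312] yaxis deg 1.56 z [ 0.01  -0.003 -1.   ] F [ 0.1  0.5 -0.8] w 0.07629654062687186
```

Call:
carry_out(motion=[0, 0, 0.3, 0, 0, 0, 0.5, 0, 0, 0, 0.8, 0, 0, 0, 0.8, 0, 0, 0, 0.8, 0, 0, 0, 0.6, 0, 0, -0.8, 0.1, 0, 0, -0.9, 0, 0, 0, -0.9, 0, 0, 0, -0.9, 0, 0, 0, -0.9, 0, 0, 0, -0.9, 0, 0, 0, -0.9, 0, 0, 0, -0.9, 0, 0, 0, -0.7, 0, 0, 0, 0, 0, 0])

```text
clock: 12.57
tool_pos: [0.609, -0.2872, 0.2119]
tcp_rot: [0.012, 0.695, 0.719, 0.005]
ft_force: [-0.2, 0.2, 0.6]
gripper_width: 0.094
```

```bash
python3 -c "
from h import *
s=st();f=grab('side','side5.png');t=grab('top','top5.png')
a=cv2.resize(f['img'][150:300,230:400,::-1],None,fx=4,fy=4,interpolation=cv2.INTER_CUBIC);cv2.imwrite('pics/s5c.png',a)
a=cv2.resize(t['img'][190:290,205:375,::-1],None,fx=4,fy=4,interpolation=cv2.INTER_CUBIC);cv2.imwrite('pics/t5c.png',a)"
```

```text
t 12.5667 p [ 0.609  -0.2872  0.2119] yaxis deg 2.02 z [ 0.024 -0.01  -1.   ] F [-0.2  0.2  0.6] w 0.0939955915239268
```

View pics/s5c.png

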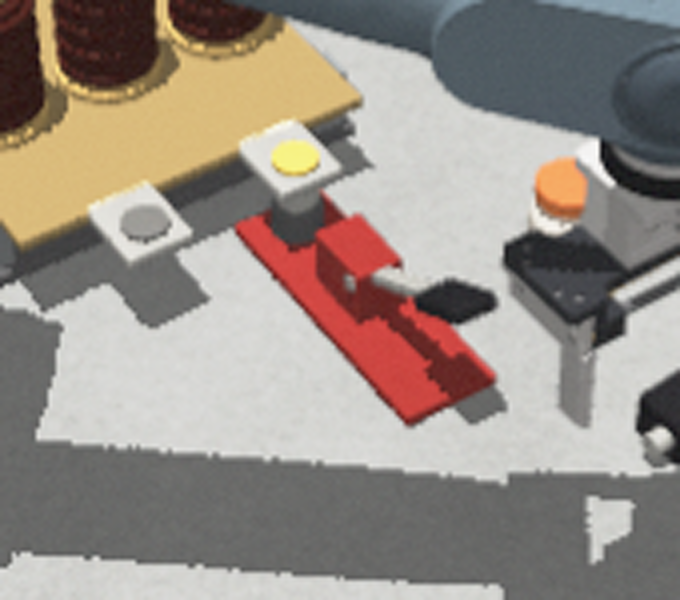

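View pics/t5c.png

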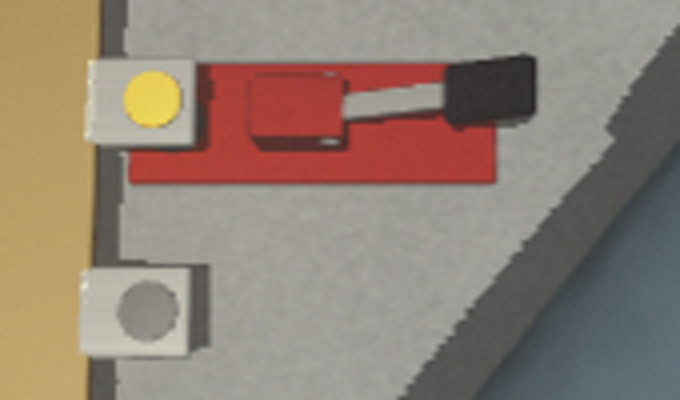

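```bash
cat > fit.py <<'E'
from h import *
from scipy.optimize import least_squares
def run(T,S,f,g,B,Bs,Y,Ys,zy=.085):
    def res(p,sets):
        out=[]
        for F,D in sets:
            P=np.array(list(D))/1000.;c,s=np.cos(p[2]),np.sin(p[2])
            X=np.c_[p[0]+c*P[:,0]-s*P[:,1],p[1]+s*P[:,0]+c*P[:,1],P[:,2]]
            out.append((proj(F,X)-np.array(list(D.values()))).ravel())
        return np.concatenate(out)
    tb={k:T(v) for k,v in B.items()};sb={k:S(v) for k,v in Bs.items()}
    for sets in([(f,tb)],[(g,sb)],[(f,tb),(g,sb)]):
        o=least_squares(res,[.6,.04,1.6],args=(sets,));p=o.x
        print(p.round(4),'yaw',np.degrees(p[2]).round(2),'saddle',(p[0]+.085*np.cos(p[2])).round(4),(p[1]+.085*np.sin(p[2])).round(4),np.round(o.fun,1))
    print('marker',back(f,[T(Y)],zy),back(g,[S(Ys)],zy))
E
python3 - <<'E'
from fit import *
f=load('top5.png');g=load('side5.png')
T=lambda p:(np.array(p,float)+.5)/4-.5+[205,190]
S=lambda p:(np.array(p,float)+.5)/4-.5+[230,150]
run(T,S,f,g,{(115,40,12):(129,183),(-125,40,12):(495.5,183),(30,-20,62):(249,73),(30,20,62):(249,137),(-30,20,62):(344,137)},
 {(115,40,12):(236,229),(-125,40,12):(411,422),(-125,-40,12):(497,378),(30,20,62):(317,239),(30,-20,62):(358,216),(-30,-20,62):(399,264)},(152.5,99),(296,158))
E
```

```text
[0.6096 0.0362 1.5923] yaw 91.23 saddle 0.6078 0.1212 [-0.4 -0.2  0.4 -0.1  0.1  0.3 -0.3 -0.   0.1 -0. ]
[0.6079 0.0338 1.5988] yaw 91.6 saddle 0.6055 0.1188 [-0.9 -0.  -0.7  0.5  0.6  0.3 -0.8 -0.7  0.3 -0.   1.4 -0.2]
[0.6091 0.0355 1.5934] yaw 91.29 saddle 0.6072 0.1204 [-0.1  0.1  0.7  0.1  0.4  0.5  0.   0.2  0.4  0.2 -0.6 -0.6 -0.9  0.
  0.5 -0.1 -0.7 -1.2  0.4 -0.5  1.4 -0.6]
marker [[0.60681393 0.1222823  0.085     ]] [[0.60711606 0.12197081 0.085     ]]
```

Saddle and marker agree to about 1.5 mm, and yaw is within about 0.3°. Now I'll close the fingers and move above the pad.

Call:
carry_out(motion=[0, 0.5, 0, 0, 0, 0.7, 0, 0, 0, 0.7, 0, 0, 0, 0.7, 0, 0, 0, 0.7, 0, 0, 0, 0.7, 0, 0, 0, 0.6, 0, 0, 0, 0.3, 0, 0, 0, 0.1, -0.3, 0, 0, 0, -0.3, 0, 0, 0, -0.3, 0, 0, 0, 0, 0], jaw=1)

```text
clock: 13.67
tool_pos: [0.6058, -0.0603, 0.176]
tcp_rot: [0.012, 0.688, 0.725, 0.007]
ft_force: [-0.7, -0.4, -0.1]
gripper_width: 0.0173
```

```bash
python3 -c "
from h import *
s=st()"
```

```text
t 13.6667 p [ 0.6058 -0.0603  0.176 ] yaxis deg 2.99 z [ 0.027 -0.006 -1.   ] F [-0.7 -0.4 -0.1] w 0.017315758520445368
```

Call:
carry_out(motion=[0.6, -0.3, 0, -0.2, -0.2, -0.1, 0, 0, -0.15, -0.05, 0, 0, 0, 0, -0.1, 0, 0, 0, 0, 0])

```text
clock: 14.08
tool_pos: [0.6126, -0.0832, 0.1634]
tcp_rot: [0.006, 0.697, 0.717, 0.004]
ft_force: [0.2, 0.3, 1.2]
gripper_width: 0.0004
```

```bash
python3 -c "
from h import *
s=st()"
```

```text
t 14.0833 p [ 0.6126 -0.0832  0.1634] yaxis deg 1.55 z [ 0.014 -0.003 -1.   ] F [0.2 0.3 1.2] w 0.00040647272894833416
```

Descend to contact the pad (around z = 0.11–0.12).

Call:
carry_out(motion=[0, 0.1, -0.3, 0, 0, 0.02, -0.3, 0, 0, 0, -0.3, 0, 0, 0, -0.2, 0])

```text
clock: 14.42
tool_pos: [0.6135, -0.0787, 0.118]
tcp_rot: [0.009, 0.698, 0.716, 0.005]
ft_force: [0.3, 0.2, -0.4]
gripper_width: 0.0005
```

```bash
python3 -c "
from h import *
s=st();f=grab('side','side6.png')
a=cv2.resize(f['img'][130:300,230:430,::-1],None,fx=3.5,fy=3.5,interpolation=cv2.INTER_CUBIC);cv2.imwrite('pics/s6c.png',a)"
```

```text
t 14.4167 p [ 0.6135 -0.0787  0.118 ] yaxis deg 1.49 z [ 0.019 -0.005 -1.   ] F [ 0.3  0.2 -0.4] w 0.0004955815811769504
```

View pics/s6c.png

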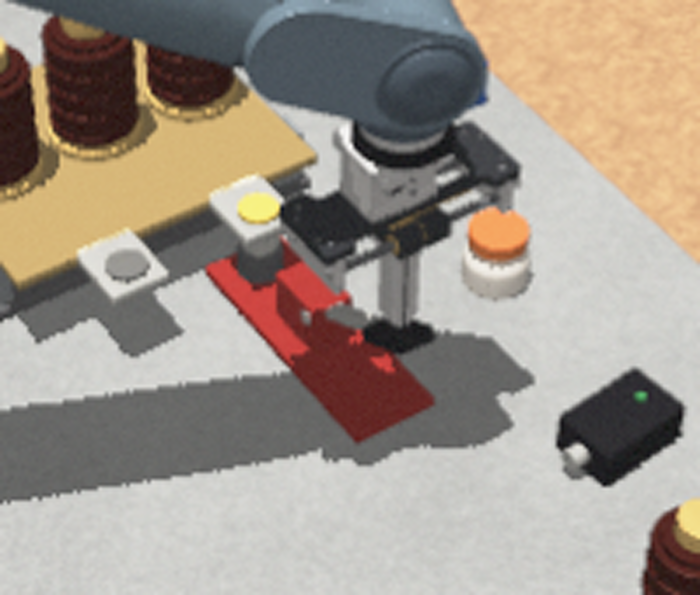

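Call:
carry_out(motion=[-0.02, -0.08, -0.2, 0, -0.02, -0.08, -0.2, 0, -0.02, -0.07, -0.2, 0, -0.02, -0.06, -0.2, 0])

```text
clock: 14.8
tool_pos: [0.6126, -0.0908, 0.0855]
tcp_rot: [0.011, 0.697, 0.717, 0.007]
ft_force: [-0.8, 3.5, 10.1]
gripper_width: 0.0003
```

```bash
python3 -c "
from h import *
s=st()"
```

```text
t 14.8 p [ 0.6126 -0.0908  0.0855] yaxis deg 1.57 z [ 0.024 -0.005 -1.   ] F [-0.8  3.5 10.1] w 0.00031873660349573864
```

Call:
carry_out(motion=[-0.02, -0.04, -0.22, 0, -0.02, -0.03, -0.22, 0, -0.02, -0.02, -0.22, 0])

```text
clock: 15.05
tool_pos: [0.6127, -0.0954, 0.0628]
tcp_rot: [0.012, 0.698, 0.716, 0.008]
ft_force: [-2.3, 3.2, 10.6]
gripper_width: 0.0004
```

```bash
python3 -c "
from h import *
s=st()"
```

```text
t 15.05 p [ 0.6127 -0.0954  0.0628] yaxis deg 1.52 z [ 0.029 -0.005 -1.   ] F [-2.3  3.2 10.6] w 0.0004454420172332073
```

Call:
carry_out(motion=[-0.02, 0, -0.15, 0, -0.02, 0, -0.1, 0, -0.02, 0, -0.1, 0])

```text
clock: 15.3
tool_pos: [0.613, -0.096, 0.0558]
tcp_rot: [0.012, 0.698, 0.716, 0.01]
ft_force: [-13.3, 5.2, 32.5]
gripper_width: 0.0006
```

```bash
python3 -c "
from h import *
s=st();f=grab('side','side7.png')
a=cv2.resize(f['img'][130:300,230:430,::-1],None,fx=3.5,fy=3.5,interpolation=cv2.INTER_CUBIC);cv2.imwrite('pics/s7c.png',a);st()"
```

```text
t 15.3 p [ 0.613  -0.096   0.0558] yaxis deg 1.46 z [ 0.031 -0.003 -1.   ] F [-13.3   5.2  32.5] w 0.0005759258846464104
t 15.35 p [ 0.613  -0.0959  0.056 ] yaxis deg 1.46 z [ 0.031 -0.003 -1.   ] F [-12.7   4.6  27.6] w 0.00021904730330343873
```

View pics/s7c.png

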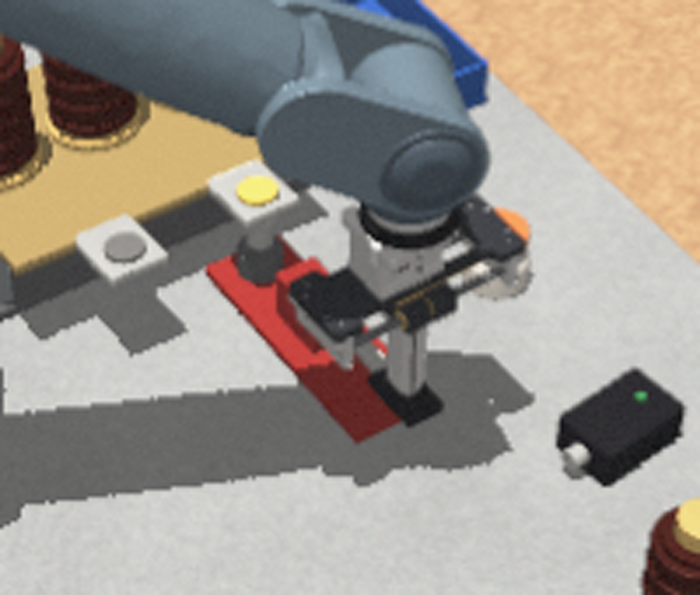

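At the stop: about 30 N, and the carriage is lifted. Now a controlled release up the same arc.

Call:
carry_out(motion=[-0.03, 0, 0.05, 0, 0, 0.01, 0.15, 0, 0, 0.02, 0.2, 0, 0, 0.03, 0.2, 0, 0, 0.04, 0.2, 0, 0, 0.05, 0.2, 0, 0, 0.06, 0.2, 0, 0, 0.07, 0.2, 0, 0, 0.08, 0.2, 0, 0, 0.08, 0.3, 0, 0, 0.03, 0.4, 0, 0, 0, 0, 0])

```text
clock: 16.35
tool_pos: [0.612, -0.0726, 0.1581]
tcp_rot: [0.008, 0.699, 0.715, 0.013]
ft_force: [1.0, -0.5, 1.4]
gripper_width: 0.0004
```

```bash
python3 -c "
from h import *
s=st();f=grab('side','side8.png')
a=cv2.resize(f['img'][130:300,230:430,::-1],None,fx=3.5,fy=3.5,interpolation=cv2.INTER_CUBIC);cv2.imwrite('pics/s8c.png',a)"
```

```text
t 16.35 p [ 0.612  -0.0726  0.1581] yaxis deg 1.29 z [ 0.03   0.007 -1.   ] F [ 1.  -0.5  1.4] w 0.00042745295576119066
```

View pics/s8c.png

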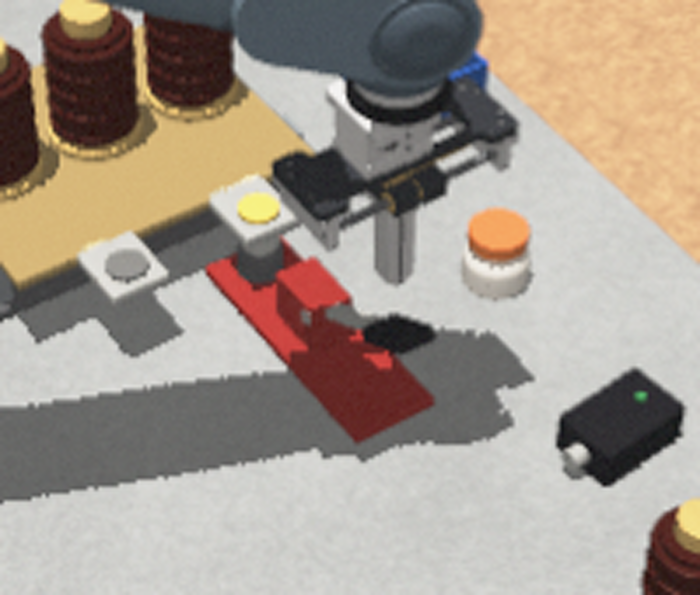

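The handle is fully back up, and the jack and markers are in the same pixels as before. Now the second press, fixing the tilt first.

Call:
carry_out(motion=[0.6, -0.05, 0, 0.03, -0.28, -0.05, 0, 0, -0.2, -0.05, 0, 0, 0, 0, -0.1, 0, 0, 0, -0.3, 0, 0, 0, -0.3, 0, 0, 0, 0, 0])

```text
clock: 16.98
tool_pos: [0.6121, -0.0785, 0.1193]
tcp_rot: [0.003, 0.699, 0.716, 0.01]
ft_force: [0.1, -0.0, -0.2]
gripper_width: 0.0005
```

```bash
python3 -c "
from h import *
s=st()"
```

```text
t 16.9833 p [ 0.6121 -0.0785  0.1193] yaxis deg 1.37 z [ 0.019  0.01  -1.   ] F [ 0.1 -0.  -0.2] w 0.0005474554026110573
```

Call:
carry_out(motion=[-0.02, -0.08, -0.2, 0, -0.02, -0.08, -0.2, 0, -0.02, -0.07, -0.2, 0, -0.02, -0.06, -0.2, 0, -0.02, -0.04, -0.22, 0, -0.02, -0.03, -0.22, 0, -0.02, -0.02, -0.22, 0])

```text
clock: 17.57
tool_pos: [0.6123, -0.0967, 0.0652]
tcp_rot: [0.009, 0.699, 0.715, 0.014]
ft_force: [-2.6, 1.4, 10.2]
gripper_width: 0.0006
```

```bash
python3 -c "
from h import *
s=st()"
```

```text
t 17.5667 p [ 0.6123 -0.0967  0.0652] yaxis deg 1.36 z [ 0.032  0.007 -0.999] F [-2.6  1.4 10.2] w 0.0005820391400805749
```

Call:
carry_out(motion=[-0.03, 0, -0.15, 0, -0.04, 0, -0.12, 0, -0.08, 0, -0.1, 0, -0.08, 0, -0.1, 0])

```text
clock: 17.9
tool_pos: [0.6123, -0.0975, 0.0564]
tcp_rot: [0.015, 0.699, 0.714, 0.021]
ft_force: [-3.6, 6.7, 21.7]
gripper_width: 0.0007
```

```bash
python3 -c "
from h import *
s=st()"
```

```text
t 17.9 p [ 0.6123 -0.0975  0.0564] yaxis deg 1.21 z [ 0.051  0.008 -0.999] F [-3.6  6.7 21.7] w 0.0007395334352598532
```

Call:
carry_out(motion=[-0.02, 0, -0.13, 0])

```text
clock: 17.98
tool_pos: [0.6127, -0.0975, 0.0556]
tcp_rot: [0.016, 0.699, 0.714, 0.021]
ft_force: [-17.4, 4.4, 34.7]
gripper_width: 0.0007
```

```bash
python3 -c "
from h import *
s=st();f=grab('side','side9.png');t=grab('top','top9.png')
for i in range(6): eyes.grab_frame('top')
st()
a=cv2.resize(f['img'][130:300,230:430,::-1],None,fx=3.5,fy=3.5,interpolation=cv2.INTER_CUBIC);cv2.imwrite('pics/s9c.png',a)
"
```

```text
t 17.9833 p [ 0.6127 -0.0975  0.0556] yaxis deg 1.23 z [ 0.052  0.009 -0.999] F [-17.4   4.4  34.7] w 0.0007212975225410988
t 18.3833 p [ 0.6126 -0.0975  0.0559] yaxis deg 1.23 z [ 0.052  0.009 -0.999] F [-13.1   5.   29.2] w 0.00025608241535992075
```

View pics/s9c.png

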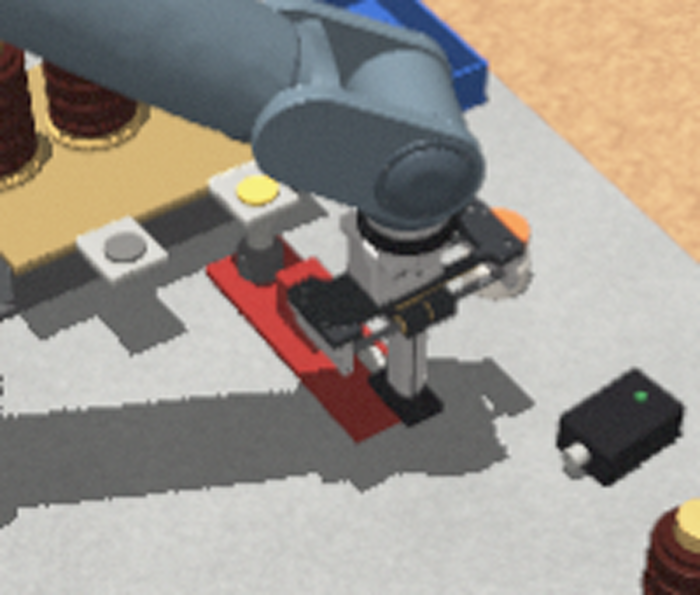

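View pics/top9.png

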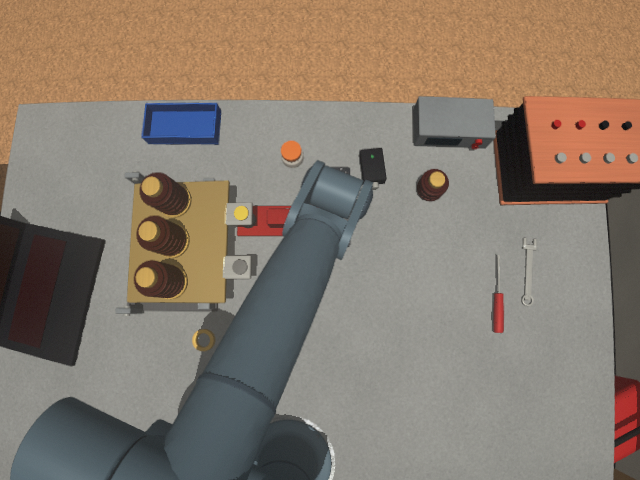

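```bash
python3 -c "
from h import *
st();r.hand_in()"
```

```text
t 18.3833 p [ 0.6126 -0.0975  0.0559] yaxis deg 1.23 z [ 0.052  0.009 -0.999] F [-13.1   5.   29.2] w 0.00025608241535992075
the job is handed in; nothing more can be done
```

I set the jack under the yellow-marked lug and pumped it once. I then pressed it down again and handed the job in while still holding it, at about 18.4 s of the 64 s; no verdict is reported.

- **Placement:** before pumping, the camera fit put the saddle centre at (0.607, 0.120–0.121) m and the marker at (0.607, 0.122) m, so they are 1–2 mm apart. The two cameras disagreed by about 2 mm; the side view alone gave a 3–4 mm offset. Jack yaw was about 91.3° against about 91.6° for the stand.
- **First stroke:** the handle went down to its stop at TCP z = 0.056 m and about 30 N. It then came fully back up, which the picture confirmed, with the jack and markers in their earlier places.
- **Final hold:** the handle is at the stop again and steady over the last 0.4 s, at about 29 N down, TCP z = 0.056 m. The carriage is raised and both markers are on their lugs. In the last pictures the other things on the bench look unmoved.
- **Not ideal:** the tool was tilted about 3° at the end, and it pushes sideways on the pad with about 13 N. Neither caused visible slip.

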